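# Hang the rinsed jerrycans up to drain

## Task

The rinsed flat jerrycans stand too tightly in the slot rack to be gripped there: tip each one forward by its top back edge until it leans on the front bar, take it by its spine, lift it out and hang it by its handle window on a peg of the drying stand. Hang every can, one to a peg, well on between the crossboard and the turned-up end, and leave the stand upright and the pot, tumbler and soap case where they are.

Things in the scene. Friction and masses are not known exactly. Their poses are not given: they have to be found in the camera images.
- rack: fixed wooden slot rack 244 mm wide. Origin: on the ledge under the middle of the slots; +x to its back, z up. Floor at z = 8 mm. Partitions 12 mm thick, x -49 to 49, up to z = 178 mm, form 4 slots 46 mm wide at y = -87, -29, 29, 87; open in front, above, behind. Lips 6 mm high across front and back of the floor stop cans sliding out. Cans stand in some slots, upright, axes as the rack's
- rack_bar (a point): middle of the rack's front bar (steel, 12 mm diameter, along y; at x -101, z 62 mm in the rack's frame; axes as the rack's). A can tipped forward about its lower front edge past its balance (about 0.55 rad) comes to lean on this bar at about 0.75 rad and stays; tipped less, it falls back upright
- stand: loose steel drying stand, 3 kg, may get shifted: base plate x -130 to 70, y -180 to 180 mm, 12 mm thick; two posts at the back carry a wooden crossboard (front face at x = 40, z 200 to 250 mm) with three pegs pointing to -x. Origin: on the ledge under it; z up
- can_0: flat white plastic jerrycan, empty, 96 (x) by 42 (y) by 170 mm (z), about 0.12 kg; may be absent. Origin: centre of its underside; z up; -x is its spine: solid column x -48 to -12, up to the top, to grip across the 42 mm. Handle window through it along y: x -12 to 32, z 108 to 148 mm; above it a 22 mm bar. In the rack its top is flush with the partitions, its back at the rack's x = 48
- can_0_eye (a point): centre of the handle window of can_0 (10, 0, 128 mm in the can's frame)
- can_1: flat white plastic jerrycan, empty, 96 (x) by 42 (y) by 170 mm (z), about 0.12 kg; may be absent. Origin: centre of its underside; z up; -x is its spine: solid column x -48 to -12, up to the top, to grip across the 42 mm. Handle window through it along y: x -12 to 32, z 108 to 148 mm; above it a 22 mm bar. In the rack its top is flush with the partitions, its back at the rack's x = 48
- can_1_eye (a point): centre of the handle window of can_1 (10, 0, 128 mm in the can's frame)
- can_2: flat white plastic jerrycan, empty, 96 (x) by 42 (y) by 170 mm (z), about 0.12 kg; may be absent. Origin: centre of its underside; z up; -x is its spine: solid column x -48 to -12, up to the top, to grip across the 42 mm. Handle window through it along y: x -12 to 32, z 108 to 148 mm; above it a 22 mm bar. In the rack its top is flush with the partitions, its back at the rack's x = 48
- can_2_eye (a point): centre of the handle window of can_2 (10, 0, 128 mm in the can's frame)
- can_3: flat white plastic jerrycan, empty, 96 (x) by 42 (y) by 170 mm (z), about 0.12 kg; may be absent. Origin: centre of its underside; z up; -x is its spine: solid column x -48 to -12, up to the top, to grip across the 42 mm. Handle window through it along y: x -12 to 32, z 108 to 148 mm; above it a 22 mm bar. In the rack its top is flush with the partitions, its back at the rack's x = 48
- can_3_eye (a point): centre of the handle window of can_3 (10, 0, 128 mm in the can's frame)
- peg_0 (a point): where a can is to hang: point on the axis of peg 0 (stand's y = -130, z = 230 mm), 60 mm in front of the crossboard; axes as the stand's. Peg 12 mm thick; its end, 48 mm further to -x, turns up 10 mm (highest point 16 mm above the axis, outermost 58 mm from here). A hanging can has its eye about 14 mm below this point
- peg_1 (a point): where a can is to hang: point on the axis of peg 1 (stand's y = 0, z = 230 mm), 60 mm in front of the crossboard; axes as the stand's. Peg 12 mm thick; its end, 48 mm further to -x, turns up 10 mm (highest point 16 mm above the axis, outermost 58 mm from here). A hanging can has its eye about 14 mm below this point
- peg_2 (a point): where a can is to hang: point on the axis of peg 2 (stand's y = 130, z = 230 mm), 60 mm in front of the crossboard; axes as the stand's. Peg 12 mm thick; its end, 48 mm further to -x, turns up 10 mm (highest point 16 mm above the axis, outermost 58 mm from here). A hanging can has its eye about 14 mm below this point
- bodna: red plastic water pot with spout and handle, 140 mm high, 200 mm over all; bystander. Origin: centre of its underside.
- tumbler: glass tumbler, 72 mm wide, 110 mm high; bystander. Origin: centre of its underside.
- soap_case: yellow plastic soap case, shut, 77 x 112 x 45 mm; bystander. Origin: centre of its underside.
Things that resemble listed ones, but are neither listed nor needed, are in the scene too. What is shaped like the can_3 but red is not meant. Leave any orange look-alike of the can_0 alone.

How it is judged:
By the outcome, as a careful person would: the job done as asked, in the order asked, and still so for the second after the job is handed in, with the robot touching nothing.
Of can_0, can_1, can_2, can_3 only 2 to 3 are there at a start; the rules pass over those that are not, and their reading is None.
At some moment in a run one of stand may be knocked a few centimetres aside while the robot is not near it.
It also fails if it takes over 210 s, if anything falls off the work surface, if the arm or the gripper's body presses on something with over 40 N, if the wrist force passes 120 N, or if a joint passes its speed limit or range.

## Robot

A 6-joint arm with a two-finger parallel gripper is mounted at the origin on the work surface. World frame = base frame: x ahead of the robot, y to its left, z up, the work surface at z = 0. Lengths are in m, angles in degrees, forces in N, time in s.
With the tool pointing down it reaches from about 0.4 to 0.825 m from the base axis. Payload 7 kg.
Tool frame: the origin (TCP) lies midway between the tips of the shut fingers; the grasp point (between the pads) lies 19 mm behind it; z points along the fingers, x is the direction in which the jaws open and shut, and the axes are right-handed (so a half turn about z gives the same grasp; the last joint's range is limited). The gripper opens to 88 mm and grips with 3 to 60 N. Pads are 19 mm wide; open, the fingers measure 130 mm over their backs; the gripper's body (78 mm by 193 mm) begins 47 mm behind the grasp point.
Start: joints at [85.491, 20.546, 0.682, 0, -70.136, -16.507], TCP at [0.242, 0.63, 0.227] pointing down, gripper open.
Joint ranges: [-176.03, 176.03], [-82.01, 121.73], [-58.28, 71.71], [-173.87, 95.51], [-174.79, -0.11], [-173.66, 173.66]. Speed limits (degrees/s): [136.94, 136.94, 172.46, 180, 180, 180].

## Interface

Orientations are given as [roll, pitch, yaw] about the fixed x, y, z axes, in that order (R = Rz(yaw) Ry(pitch) Rx(roll)).
In Python, from plant import * gives the robot as it stands. The module is installed in compiled form; this text tells all that it offers.
- The arm moves only by the shell command python3 -m pendant 'ROWS' [OPENING]. ROWS is JSON, a list that holds one entry, the list of rows, each a list of 6 numbers: the shift along the world's x, y, z in mm, then the turn, a rotation vector about the world's x, y, z in degrees. A call has 1 to 10 rows; each row is the pose to reach, as a shift and turn from the pose commanded when the call began; what a row does not reach only later rows make up. A row lasts 1/8 s, in which the tool goes at most 62.5 mm and 10.7 degrees, less where a joint would pass 70% of its speed; a pose out of reach is approached as far as the arm can. A call with a gripper value outside its range is refused whole. OPENING is the closure, from -1 (fully open) to 1 (shut), set as the call begins (- or left out, the last holds). The fingers move at their own pace and stop on an object; the grip force is fixed at half the most. Time passes only in rows, so rows that repeat a pose let the fingers close. It gives the time, the measured TCP pose, the force and the opening at its end, in the units of the state.
- get_obs(): the state, without advancing time (a new reading comes with each control period).
- snapshot(name): name is "scene" or "top" or "wrist"; returns a dict with "pixels" (420x560x3 uint8, red, green, blue), "depth" (420x560 float32, m along the optical axis (not along the pixel's ray), 0 where there is no reading), "fx", "fy", "cx", "cy" (pixels), "pose" (4x4, takes a point from camera to world coordinates); the wrist camera has in their place "tool_from_camera" (4x4, takes a point from camera to tool coordinates, whose origin is the TCP and whose axes are the tool frame's). Camera axes: x right, y down, z forward; pixel columns grow to the right and rows downward; lengths in m; the calibration is good to about 2 mm. A picture is of the moment at which its call begins: read the wrist's pose just before it.
- close_job(): hands the job in, once; it reports no verdict.
The state is a dict: "clock": time; "joint_pos": joint angles; "qvel": joint speeds; "tau": joint torques, N m; "tool_pos": TCP position; "orientation": TCP orientation; "force": force on the tool from outside, world axes, zero at the start; "moment": the same for the moment, N m; "opening": finger opening in m.
Only numpy, scipy, OpenCV 4.12 (cv2) and the standard library are available. Lean on these libraries where they do the work, as an engineer would, in place of code of your own. Each camera call takes 0.05 s, during which the arm holds its last target. There are 200 camera calls.

## Working session

There is one attempt and no reset: what is moved stays moved. The work goes in short steps, Python scripts to look and compute and a shell command to move; the robot and the scene stay as the last step left them, time stands still between calls to the robot, and variables do not carry over. Pictures are saved under pics/ and viewed, about 12 in all and at most 16, crops included, and the job is handed in when it is done.

```bash
mkdir -p pics; cat > h.py <<'E'
from plant import *
import numpy as np, cv2
from scipy.spatial.transform import Rotation as R
def snap(n,f=None):
    o=get_obs(); s=snapshot(n)
    if 'pose' not in s:
        T=np.eye(4);T[:3,:3]=R.from_euler('xyz',o['orientation'],degrees=True).as_matrix();T[:3,3]=o['tool_pos'];s['pose']=T@s['tool_from_camera']
    if f: cv2.imwrite('pics/'+f,s['pixels'][:,:,::-1])
    v,u=np.mgrid[:420,:560];d=s['depth']
    P=np.stack([(u-s['cx'])/s['fx']*d,(v-s['cy'])/s['fy']*d,d],-1)
    s['xyz']=P@s['pose'][:3,:3].T+s['pose'][:3,3]; s['xyz'][d==0]=np.nan
    return s
E
python3 - <<'E'
from h import *
a=snap('scene','a.png');b=snap('top','b.png')
cv2.imwrite('pics/ab.png',cv2.resize(np.vstack([a['pixels'],b['pixels']])[:,:,::-1],(560,840))[:, :])
for s in(a,b): print(s['pose'].round(3).tolist(),s['fx'])
print(get_obs())
E
```

```text
[[0.766, 0.51, -0.391, 1.021], [0.642, -0.592, 0.487, -0.643], [0.017, -0.624, -0.781, 1.086], [0.0, 0.0, 0.0, 1.0]] 430.24534884148215
[[0.105, -0.971, 0.214, 0.359], [-0.994, -0.103, 0.02, -0.073], [0.002, -0.215, -0.977, 1.09], [0.0, 0.0, 0.0, 1.0]] 420.3358622631667
{'clock': 0.1, 'joint_pos': array([ 8.54902584e+01,  2.05862626e+01,  6.38266097e-01, -1.96811374e-02,
       -7.01377692e+01, -1.65066778e+01]), 'qvel': array([-0.05167848, -0.10999585,  0.11298042,  0.03304648, -0.05438599,
        0.07711672]), 'tau': array([-2.54306702e-03, -5.84166062e+01,  2.93751132e+01,  7.01552823e+00,
        1.01453962e-02, -5.32030185e-05]), 'tool_pos': array([0.24193587, 0.62965614, 0.22571659]), 'orientation': array([-1.79993369e+02, -8.74885064e-02, -1.11023125e+02]), 'force': array([-0.13100981,  0.168159  ,  0.34198813]), 'moment': array([ 0.00349172,  0.04934997, -0.05576136]), 'opening': 0.08759493680281796}
```

View pics/a.png

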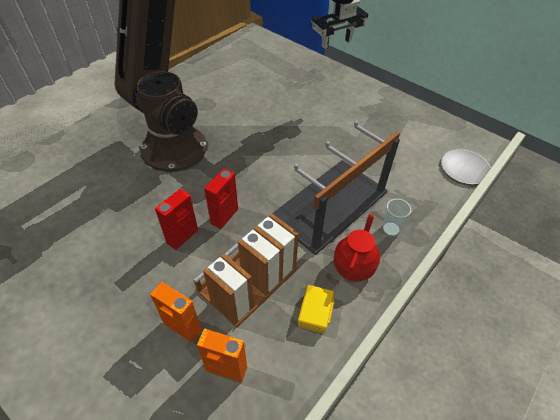

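View pics/b.png

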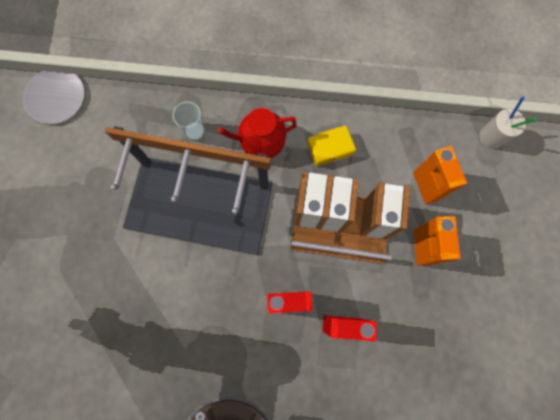

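The scene view shows three white cans standing in the rack at about (228,290), (262,262) and (278,245). The stand is at about (335,190), with its three pegs pointing toward the robot. The top view shows the same: can tops at (313,195), (341,200) and (390,208), with the rack bar along row ~250. The red and orange look-alikes are nearby and stay where they are.

```bash
cat > loc.py <<'E'
from h import *
def rect(p):
    (c,s,a)=cv2.minAreaRect((p[:,:2]*1000).astype(np.float32)); return np.round(c,1),np.round(s,1),round(a,1)
def stand(s):
    X=s['xyz'];hsv=cv2.cvtColor(s['pixels'],cv2.COLOR_RGB2HSV);z=X[...,2]
    m=(abs(z-.25)<.006)&(hsv[...,1]>90)&(hsv[...,0]<20)
    n,l,st,_=cv2.connectedComponentsWithStats(m.astype(np.uint8))
    if n<2:return
    i=1+np.argmax(st[1:,4]);p=X[l==i];print('board',rect(p),np.median(p[:,2]))
    m=(abs(z-.236)<.012)&(hsv[...,1]<60)
    n,l,st,_=cv2.connectedComponentsWithStats(m.astype(np.uint8))
    for i in range(1,n):
        if st[i,4]>60:
            p=X[l==i];print('peg?',rect(p),np.percentile(p[:,2],[5,50,95]).round(3))
E
python3 - <<'E'
from loc import *
for n in('scene','top'):
    s=snap(n);X=s['xyz'];hsv=cv2.cvtColor(s['pixels'],cv2.COLOR_RGB2HSV);z=X[...,2]
    print(n);stand(s)
    m=(abs(z-.178)<.005)&(hsv[...,1]<70)&(X[...,0]<.8)
    k,l,st,_=cv2.connectedComponentsWithStats(m.astype(np.uint8))
    for i in range(1,k):
        if st[i,4]>150:p=X[l==i];print('can',rect(p),st[i,4],np.median(p[:,2]).round(4))
    m=(abs(z-.178)<.005)&(hsv[...,1]>90)&(hsv[...,0]<20)&(hsv[...,2]<200)
    k,l,st,_=cv2.connectedComponentsWithStats(m.astype(np.uint8))
    for i in range(1,k):
        if st[i,4]>40:p=X[l==i];print('part',rect(p),st[i,4])
    m=(abs(z-.065)<.008)&(hsv[...,1]<60)
    k,l,st,_=cv2.connectedComponentsWithStats(m.astype(np.uint8))
    for i in range(1,k):
        if st[i,4]>80:p=X[l==i];print('bar',rect(p),st[i,4])
E
```

```text
scene
board (array([660. , 145.3]), array([360.5,  14.5]), 84.7) 0.2502684394683242
peg? (array([103.6,  -6.9]), array([92.8, 13. ]), 86.6) [0.225 0.235 0.247]
peg? (array([604.1, 279.6]), array([ 14.6, 108.8]), 87.1) [0.228 0.235 0.243]
peg? (array([591.7, 150.4]), array([ 13.6, 106.2]), 84.1) [0.229 0.235 0.242]
peg? (array([579.8,  22. ]), array([ 14.1, 106.7]), 84.8) [0.23  0.235 0.243]
can (array([ 601.9, -138.2]), array([46.5, 96.8]), 88.2) 493 0.1784
can (array([ 598.3, -196.6]), array([45.6, 98.1]), 87.2) 532 0.1785
can (array([ 593.7, -311.6]), array([44.7, 97.8]), 87.3) 630 0.1782
part (array([ 603.4, -110.9]), array([13.5, 95.8]), 86.3) 147
part (array([ 600.4, -168.4]), array([16.6, 96.4]), 87.4) 163
part (array([ 596.8, -225.5]), array([15.3, 99.3]), 87.3) 185
part (array([ 595.2, -284.7]), array([13.4, 97.9]), 87.7) 168
part (array([ 592.5, -341.4]), array([14.1, 97.5]), 87.6) 202
bar (array([-986.1,  170.9]), array([ 41.3, 537.4]), 0.1) 435
bar (array([ 666.1, 1888. ]), array([140.7,  37.5]), 1.7) 93
top
board (array([659.6, 145.8]), array([358.9,  13.8]), 84.9) 0.2489
[... 184 characters left out ...]
83.7,  22.3]), array([ 12.2, 118.6]), 84.6) [0.23  0.235 0.243]
can (array([ 600.4, -139.9]), array([42.1, 95.1]), 87.7) 772 0.1775
can (array([ 598.4, -196.4]), array([44.7, 96.6]), 87.1) 779 0.1776
can (array([ 592.8, -311.4]), array([45.1, 96.9]), 87.7) 799 0.1776
part (array([ 601.6, -110.2]), array([11.2, 97.5]), 87.3) 209
part (array([ 599.4, -168.2]), array([11.6, 98.4]), 87.6) 218
part (array([ 596.1, -226.1]), array([12.2, 97.4]), 87.5) 234
part (array([ 594.5, -283.5]), array([11.6, 97. ]), 87.6) 224
part (array([ 592.1, -342.1]), array([12.6, 97.7]), 87.4) 243
bar (array([ 844. , -601.5]), array([69.6, 26.9]), 38.8) 91
bar (array([ 495.9, -222.3]), array([242.8,  13. ]), 88.0) 483
```

```bash
python3 -m pendant '[[[0,0,60,0,0,0],[0,0,124,0,0,0],[20,-60,124,0,0,-8],[45,-110,124,0,0,-16],[70,-165,124,0,0,-24],[95,-220,124,0,0,-32],[120,-275,124,0,0,-40],[145,-330,124,0,0,-48],[170,-385,124,0,0,-56],[195,-440,124,0,0,-64]]]' 1
python3 -m pendant '[[[20,-55,0,0,0,-4],[45,-110,0,0,0,-7.3],[70,-165,0,0,0,-7.3],[95,-220,0,0,0,-7.3],[120,-275,0,0,0,-7.3],[145,-330,0,0,0,-7.3],[170,-385,0,0,0,-7.3],[195,-440,0,0,0,-7.3],[220,-490,0,0,0,-7.3],[237,-506,0,0,0,-7.3]]]'
```

```text
clock: 1.45
tool_pos: [0.4374, 0.1882, 0.3508]
orientation: [180.0, 0.0, -175.2]
force: [0.9, 1.6, 0.8]
opening: 0.0006
clock: 2.7
tool_pos: [0.6743, -0.3191, 0.3487]
orientation: [180.0, -0.1, 177.5]
force: [0.0, -0.0, 0.1]
opening: 0.0006
```

```bash
python3 -m pendant '[[[2,3,-60,0,0,0],[2,3,-120,0,0,0],[2,3,-160,0,0,0],[2,3,-182,0,0,0],[2,3,-182,0,0,0]]]'
python3 - <<'E'
from h import *
s=snap('scene','c.png');cv2.imwrite('pics/c.png',cv2.resize(s['pixels'][180:350,130:360,::-1],None,fx=3,fy=3))
E
```

```text
clock: 3.32
tool_pos: [0.6748, -0.3125, 0.1659]
orientation: [179.9, -0.3, 177.7]
force: [0.1, 0.0, 0.4]
opening: 0.0002
```

View pics/c.png

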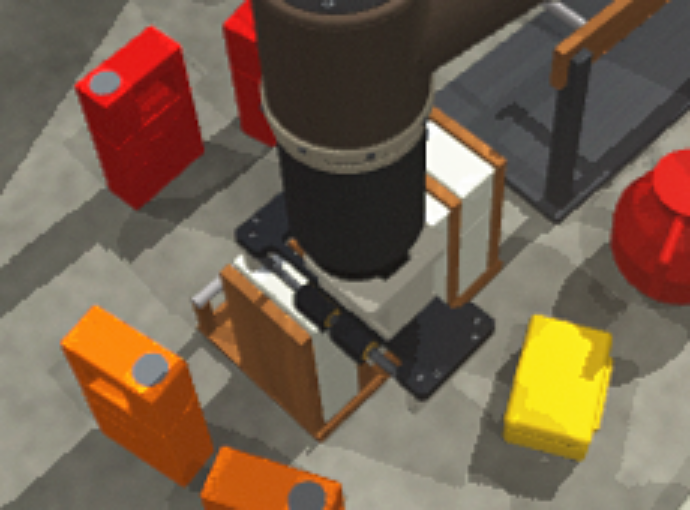

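The gripper sits behind the right-hand can, with its fingers hidden between the can and the body (view pixel ~(340,330)). It isn't touching anything. Next I push.

```bash
python3 -m pendant '[[[-8,-3,0,0,0,0],[-13,-3,0,0,0,0],[-20,-2,4,0,0,0],[-28,-2,8,0,0,0],[-36,-1,12,0,0,0],[-45,-1,15,0,0,0],[-55,-1,18,0,0,0],[-64,0,20,0,0,0],[-73,0,22,0,0,0],[-82,0,24,0,0,0]]]'
python3 -m pendant '[[[-9,0,1,0,0,0],[-18,1,1,0,0,0],[-27,1,1,0,0,0],[-36,1,1,0,0,0],[-44,2,0,0,0,0],[-50,2,-1,0,0,0],[-55,2,-2,0,0,0],[-55,2,-2,0,0,0]]]'
python3 -m pendant '[[[20,0,20,0,0,0],[40,0,60,0,0,0],[40,0,120,0,0,0],[40,60,160,0,0,0],[40,120,160,0,0,0],[40,180,160,0,0,0],[40,240,160,0,0,0],[40,240,160,0,0,0]]]'
python3 - <<'E'
from h import *
s=snap('scene','d.png');t=snap('top')
cv2.imwrite('pics/d.png',np.hstack([cv2.resize(s['pixels'][180:350,130:310],None,fx=2.2,fy=2.2),cv2.resize(t['pixels'][150:320,280:460],None,fx=2.2,fy=2.2)])[:,:,::-1])
E
```

```text
clock: 4.62
tool_pos: [0.5934, -0.3129, 0.1926]
orientation: [180.0, -0.0, 177.7]
force: [0.3, -0.0, 0.2]
opening: 0.0004
clock: 5.62
tool_pos: [0.5388, -0.3109, 0.1906]
orientation: [180.0, -0.0, 177.7]
force: [0.5, 0.5, 0.1]
opening: 0.0002
clock: 6.62
tool_pos: [0.5793, -0.067, 0.3509]
orientation: [180.0, 0.0, 178.0]
force: [0.1, 0.0, -0.1]
opening: 0.0006
```

View pics/d.png

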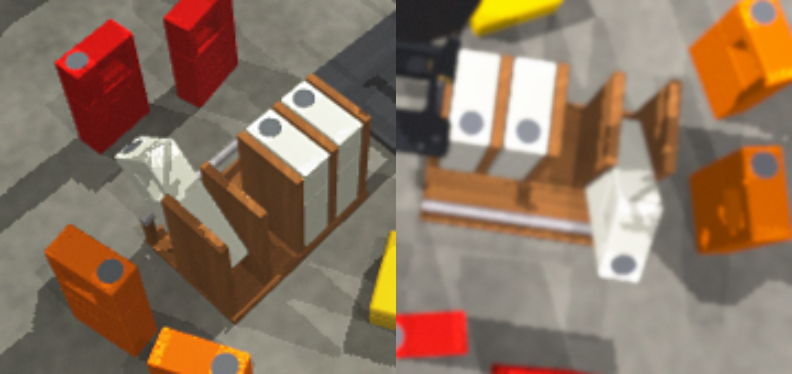

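The can now leans on the bar: the top view shows its top end at about (622,265) of the crop. It may be turned slightly, so I'll measure it.

```bash
cat > lean.py <<'E'
from h import *
import sys
y0=float(sys.argv[1])
for n in('scene','top'):
    s=snap(n);X=s['xyz'];hsv=cv2.cvtColor(s['pixels'],cv2.COLOR_RGB2HSV)
    x,y,z=[X[...,i] for i in range(3)]
    m=(x>.40)&(x<.55)&(abs(y-y0)<.045)&(z>.085)&(hsv[...,1]<70)
    print(n,m.sum())
    for a in np.arange(.42,.54,.01):
        k=m&(abs(x-a)<.005)
        if k.sum()>8:
            q=np.percentile(y[k],[4,96])*1000;print(round(a,3),k.sum(),q.round(1),q.mean().round(1),'zmax',np.percentile(z[k],97).round(3),'zmin',np.percentile(z[k],3).round(3))
E
python3 lean.py -.311
```

```text
scene 810
0.44 20 [-327.  -287.8] -307.4 zmax 0.142 zmin 0.126
0.45 29 [-327.5 -287.8] -307.7 zmax 0.151 zmin 0.122
0.46 43 [-328.5 -292.1] -310.3 zmax 0.16 zmin 0.115
0.47 43 [-328.8 -293.5] -311.1 zmax 0.169 zmin 0.104
0.48 74 [-329.3 -296.2] -312.7 zmax 0.179 zmin 0.093
0.49 75 [-329.8 -294.7] -312.2 zmax 0.187 zmin 0.091
0.5 81 [-330.2 -295. ] -312.6 zmax 0.197 zmin 0.092
0.51 111 [-330.1 -290.3] -310.2 zmax 0.199 zmin 0.093
0.52 112 [-330.5 -291.8] -311.2 zmax 0.19 zmin 0.107
0.53 95 [-330.7 -291.3] -311.0 zmax 0.178 zmin 0.163
0.54 84 [-327.8 -292. ] -309.9 zmax 0.169 zmin 0.153
top 1295
0.44 78 [-324.2 -286.4] -305.3 zmax 0.143 zmin 0.132
0.45 101 [-325.2 -285.8] -305.5 zmax 0.152 zmin 0.13
0.46 109 [-325. -286.] -305.5 zmax 0.159 zmin 0.118
0.47 123 [-325.4 -286.1] -305.7 zmax 0.17 zmin 0.11
0.48 127 [-326.  -286.8] -306.4 zmax 0.178 zmin 0.103
0.49 142 [-325.5 -287.2] -306.3 zmax 0.188 zmin 0.098
0.5 139 [-326.5 -287.8] -307.2 zmax 0.197 zmin 0.097
0.51 118 [-325.9 -287.9] -306.9 zmax 0.198 zmin 0.097
0.52 114 [-326.4 -288.6] -307.5 zmax 0.187 zmin 0.094
0.53 103 [-327.  -288.9] -307.9 zmax 0.177 zmin 0.094
0.54 97 [-329.2 -289.3] -309.3 zmax 0.166 zmin 0.093
```

```bash
python3 - <<'E'
from h import *
for n in('top','scene'):
    s=snap(n);X=s['xyz'];h=cv2.cvtColor(s['pixels'],cv2.COLOR_RGB2HSV)
    for nm,m in(('red',((h[...,0]<4)|(h[...,0]>176))&(h[...,1]>180)),('orange',(h[...,0]>8)&(h[...,0]<16)&(h[...,1]>200)&(h[...,2]>120))):
        m&=X[...,2]>.1
        k,l,st,_=cv2.connectedComponentsWithStats(m.astype(np.uint8))
        for i in range(1,k):
            if st[i,4]>60:
                p=X[l==i];print(n,nm,np.percentile(p,2,axis=0).round(3),np.percentile(p,98,axis=0).round(3))
E
```

```text
top red [ 0.538 -0.029  0.1  ] [0.783 0.051 0.682]
top red [ 0.337 -0.15   0.166] [ 0.382 -0.061  0.173]
top red [ 0.299 -0.289  0.106] [ 0.338 -0.197  0.173]
top orange [ 0.649 -0.465  0.101] [ 0.731 -0.409  0.167]
top orange [ 0.486 -0.461  0.104] [ 0.577 -0.415  0.173]
scene red [ 0.342 -0.155  0.102] [ 0.387 -0.06   0.173]
scene red [ 0.3   -0.294  0.103] [ 0.34  -0.201  0.173]
scene red [ 0.737 -0.077  0.101] [0.822 0.035 0.144]
scene orange [ 0.493 -0.466  0.105] [ 0.585 -0.418  0.174]
scene orange [ 0.665 -0.478  0.103] [ 0.751 -0.416  0.173]
```

```bash
python3 -m pendant '[[[-20,-40,0,0,0,-10.5],[-45,-80,0,0,0,-21],[-70,-120,0,0,0,-31],[-95,-160,0,0,0,-41],[-120,-200,0,0,0,-51],[-148,-240,0,0,0,-61],[-148,-240,0,0,0,-71],[-148,-240,0,0,0,-81],[-148,-240,0,0,0,-90.3],[-148,-240,0,0,0,-90.3]]]' -0.45
python3 -m pendant '[[[0,0,0,-0.4,-10,0],[0,0,0,-0.8,-20,0],[0,0,-40,-1,-25,0],[0,0,-90,-1,-25,0],[0,0,-130,-1,-25,0],[0,0,-150,-1,-25,0],[0,0,-158,-1,-25,0],[0,0,-158,-1,-25,0]]]'
python3 lean.py -.307 | head -4
```

```text
clock: 8.18
tool_pos: [0.4305, -0.3119, 0.3505]
orientation: [-180.0, 0.0, 87.3]
force: [-0.3, 0.4, 0.0]
opening: 0.0635
clock: 9.18
tool_pos: [0.4311, -0.3113, 0.1926]
orientation: [155.0, -0.1, 87.5]
force: [-0.7, -0.1, 0.0]
opening: 0.0633
scene 1480
0.42 142 [-350.9 -264.7] -307.8 zmax 0.289 zmin 0.223
0.43 169 [-350.7 -263. ] -306.8 zmax 0.29 zmin 0.207
0.44 68 [-348.4 -266.1] -307.2 zmax 0.279 zmin 0.134
```

```bash
python3 -m pendant '[[[0,5,0,0,0,0],[10,5,-21,0,0,0],[20,5,-42,0,0,0],[30,5,-64,0,0,0],[38,4,-81,0,0,0],[38,4,-81,0,0,0]]]'
python3 - <<'E'
from h import *
s=snap('scene');t=snap('wrist')
cv2.imwrite('pics/e.png',np.hstack([cv2.resize(s['pixels'][170:350,130:310],(400,400)),cv2.resize(t['pixels'],(400,400))])[:,:,::-1])
E
```

```text
clock: 10.02
tool_pos: [0.469, -0.3066, 0.1105]
orientation: [155.1, -0.2, 87.4]
force: [-0.2, 0.5, 0.2]
opening: 0.0635
```

View pics/e.png

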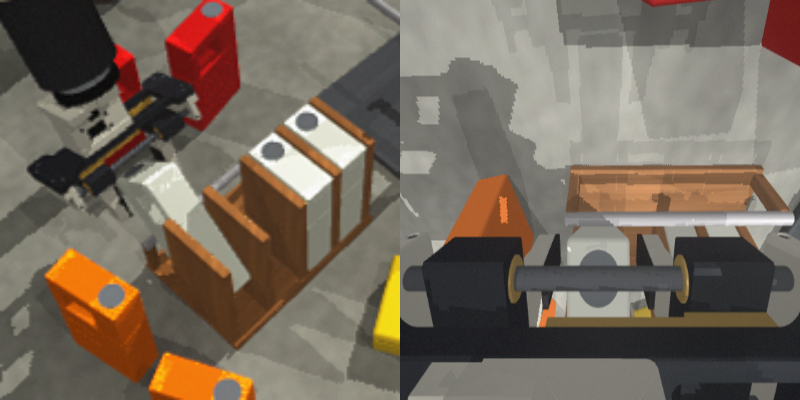

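The can is centred between the fingers: in the wrist view the cap is at (600,275), with a finger on each side at x≈555 and x≈650. Closing and lifting.

```bash
python3 -m pendant '[[[0,0,0,0,0,0],[0,0,0,0,0,0],[0,0,0,0,0,0],[0,0,0,0,0,0]]]' 1
python3 -m pendant '[[[0,0,10,0,0,0],[0,0,30,0,0,0],[0,0,60,0,0,0],[0,0,100,0,0,0],[0,0,140,0,0,0],[0,0,180,0,0,0],[0,0,220,0,0,0],[0,0,220,0,0,0]]]'
python3 -m pendant '[[[0,0,20,0.3,8,0],[0,0,40,0.6,16,0],[0,0,60,0.9,24,0],[0,0,80,1.3,33,0],[0,0,80,1.7,42,0],[0,0,80,1.7,42,0]]]'
python3 - <<'E'
from loc import *
s=snap('scene');t=snap('top');stand(t)
cv2.imwrite('pics/f.png',np.hstack([cv2.resize(s['pixels'],(400,300)),cv2.resize(t['pixels'],(400,300))])[:,:,::-1])
E
```

```text
clock: 10.62
tool_pos: [0.4692, -0.3071, 0.112]
orientation: [154.9, -0.1, 87.4]
force: [-2.2, 0.0, 3.6]
opening: 0.0419
clock: 11.62
tool_pos: [0.4699, -0.3076, 0.3361]
orientation: [154.7, 0.0, 87.4]
force: [0.2, 1.6, -1.9]
opening: 0.0417
clock: 12.38
tool_pos: [0.4708, -0.3063, 0.4067]
orientation: [-162.4, -0.1, 87.4]
force: [-0.2, -0.0, -2.2]
opening: 0.0417
board (array([662.5, 176.2]), array([298.6,  13.7]), 84.8) 0.24893618770354448
peg? (array([607.6, 280.4]), array([ 16.1, 118.1]), 87.0) [0.229 0.234 0.242]
peg? (array([595.3, 151.1]), array([ 14.3, 118.3]), 86.3) [0.23  0.234 0.243]
```

View pics/f.png

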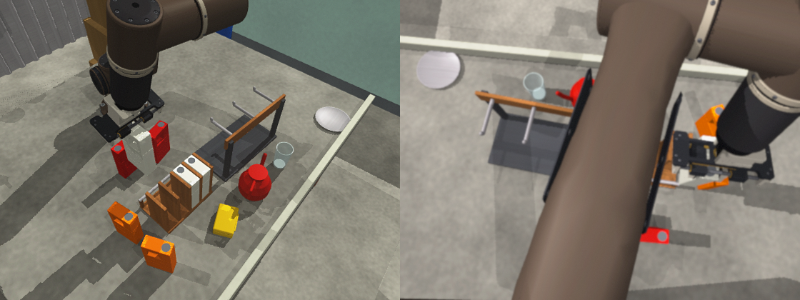

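```bash
python3 -m pendant '[[[0,50,0,0,0,9],[0,106,0,0,0,18],[0,162,0,0,0,28],[0,220,0,0,0,38],[0,280,0,0,0,48],[10,335,0,0,0,58],[20,390,0,0,0,68],[25,450,0,0,0,78],[32,505,0,0,0,87.4],[32,557,0,0,0,87.4]]]'
python3 -m pendant '[[[0,0,-50,0,0,0],[0,0,-100,0,0,0],[0,0,-140,0,0,0],[0,0,-140,0,0,0]]]'
cat > held.py <<'E'
from loc import *
import sys
o=get_obs();tp=o['tool_pos']*1000;print('tcp',tp.round(1))
s=snap('scene');stand(s);t=snap('top');print('top');stand(t)
for n,q in(('scene',s),('top',t)):
    X=q['xyz']*1000;h=cv2.cvtColor(q['pixels'],cv2.COLOR_RGB2HSV)
    m=(h[...,1]<50)&(h[...,2]>120)&(abs(X[...,0]-tp[0])<60)&(X[...,1]>tp[1]-40)&(X[...,1]<tp[1]+110)&(X[...,2]<tp[2]+60)&(X[...,2]>tp[2]-140)
    k,l,st,_=cv2.connectedComponentsWithStats(m.astype(np.uint8))
    if k>1:
        i=1+np.argmax(st[1:,4]);p=X[l==i];print(n,'can',st[i,4],np.percentile(p,1,axis=0).round(1),np.percentile(p,99,axis=0).round(1))
u,v=[int(a) for a in (lambda c:(c[0]/c[2]*s['fx']+s['cx'],c[1]/c[2]*s['fy']+s['cy']))(np.linalg.inv(s['pose'])[:3]@np.r_[tp/1000,1])]
c=lambda im,u,v,r:cv2.resize(im[max(0,v-r):v+r,max(0,u-r):u+r],(400,400))
u2,v2=[int(a) for a in (lambda c:(c[0]/c[2]*t['fx']+t['cx'],c[1]/c[2]*t['fy']+t['cy']))(np.linalg.inv(t['pose'])[:3]@np.r_[tp/1000,1])]
cv2.imwrite('pics/'+sys.argv[1],np.hstack([c(s['pixels'],u,v,90),c(t['pixels'],u2,v2,90)])[:,:,::-1])
E
python3 held.py g.png
```

```text
clock: 13.72
tool_pos: [0.5001, 0.251, 0.4135]
orientation: [-163.2, 0.2, 175.0]
force: [0.2, 0.0, -1.0]
opening: 0.0424
clock: 14.22
tool_pos: [0.4998, 0.2484, 0.2705]
orientation: [-162.9, -0.0, 174.8]
force: [0.3, -0.2, 0.7]
opening: 0.0421
tcp [499.8 248.4 270.5]
board (array([660.8, 145.5]), array([361.1,  14.3]), 85.0) 0.25009249928499533
peg? (array([ 82.6, -64.6]), array([94.9, 12. ]), 52.7) [0.226 0.235 0.246]
peg? (array([519.6, 274.6]), array([102.3,  37.9]), 62.1) [0.225 0.237 0.247]
peg? (array([604.3, 279.5]), array([ 16.2, 109.3]), 84.5) [0.229 0.235 0.244]
peg? (array([591.6, 151.1]), array([ 14., 108.]), 85.0) [0.228 0.235 0.242]
peg? (array([580.8,  21.6]), array([ 12.8, 106.8]), 85.8) [0.23  0.236 0.244]
top
board (array([659.6, 146.4]), array([360.6,  13.5]), 84.9) 0.2489935939943655
peg? (array([646.5, 276.3]), array([41.2, 14.4]), 3.8) [0.228 0.234 0.237]
peg? (array([595.7, 151.8]), array([ 12.6, 118.2]), 84.6) [0.23  0.234 0.243]
peg? (array([584. ,  22.3]), array([ 13.3, 118.2]), 85.9) [0.231 0.234 0.242]
peg? (array([600.5, 281.3]), array([11.6, 26. ]), 85.8) [0.229 0.234 0.236]
peg? (array([496.2, 240.4]), array([17.3, 44.7]), 60.3) [0.225 0.236 0.246]
scene can 73 [514.1 289.7 163.4] [536.8 329.7 277.4]
top can 94 [486.3 269.9 305.8] [524.1 281.7 312.6]
```

View pics/g.png

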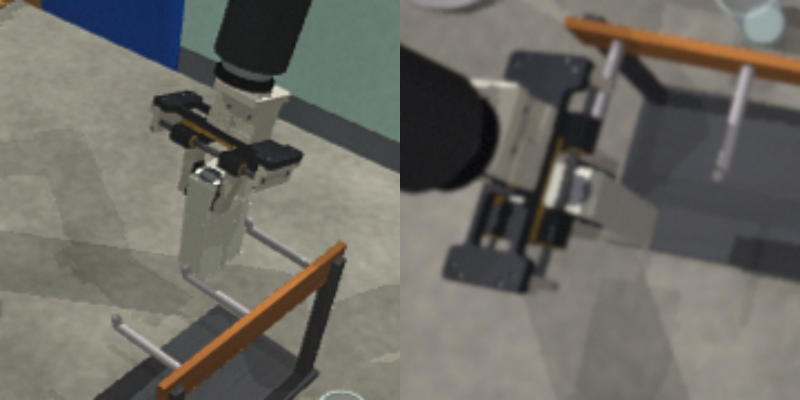

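The can is held in front of peg 2, clear of it. I'll check how upright it is from the points on the can.

```bash
cat > box.py <<'E'
from h import *
import sys
yaw=np.radians(float(sys.argv[1]))
o=get_obs();tp=o['tool_pos'];c,s_=np.cos(yaw),np.sin(yaw);Rz=np.array([[c,s_,0],[-s_,c,0],[0,0,1]])
Q=[]
for n in('scene','top'):
    s=snap(n);L=(s['xyz']-tp)@Rz.T*1000
    m=(L[...,0]>-25)&(L[...,0]<100)&(abs(L[...,1])<36)&(L[...,2]<60)&(L[...,2]>-145)
    p=L[m];print(n,m.sum(),'canframe about TCP')
    for z in range(-140,60,20):
        k=p[abs(p[:,2]-z)<10]
        if len(k)>10:print(z,len(k),np.percentile(k[:,0],[2,98]).round(0),np.percentile(k[:,1],[2,50,98]).round(1))
E
python3 box.py 84.75
```

```text
scene 1295 canframe about TCP
-120 95 [-11.  82.] [-22.9 -20.1  17.2]
-100 130 [-12.  77.] [-23.  -19.7  16.7]
-80 135 [-12.  76.] [-22.5 -19.7  19. ]
-60 133 [-13.  76.] [-22.6 -20.   15.7]
-40 148 [-14.  79.] [-22.7 -19.5  18.5]
-20 149 [-13.  78.] [-22.7 -17.5  15.8]
0 109 [-15.  77.] [-35.2 -10.6  30.4]
20 130 [-15.  12.] [-35.3  -9.2  33.8]
40 228 [-14.  35.] [-32.7   3.8  32.7]
top 1239 canframe about TCP
-120 69 [-10.  35.] [-19.6   7.   20.3]
-100 68 [-11.  27.] [-18.7   6.4  20.4]
-80 73 [-11.  20.] [-19.4   4.4  20.4]
-60 75 [-11.  12.] [-19.    3.9  20.5]
-40 77 [-11.   4.] [-19.5   4.   20.4]
-20 75 [-12.  -6.] [-18.9   1.1  20.3]
0 105 [-12.  -7.] [-31.5  -0.   32.7]
20 196 [-12.  -0.] [-34.9   4.7  34.7]
40 491 [-12.  35.] [-30.2  -1.9  29. ]
```

```bash
python3 -m pendant '[[[2,2,-20,0,0,0],[2,2,-36,0,0,0],[2,2,-36,0,0,0],[17,1,-36,0,0,0],[32,-1,-36,0,0,0],[47,-2,-36,0,0,0],[62,-4,-36,0,0,0],[62,-4,-36,0,0,0]]]'
python3 -m pendant '[[[14,-1,0,0,0,0],[28,-2,0,0,0,0],[40,-3,0,0,0,0],[40,-3,0,0,0,0]]]'
python3 box.py 84.75 | grep -A3 canf
python3 held.py i.png | grep -A9 top
```

```text
clock: 15.42
tool_pos: [0.5642, 0.2456, 0.235]
orientation: [-162.9, 0.1, 174.7]
force: [-0.3, -0.3, -1.6]
opening: 0.0416
clock: 15.92
tool_pos: [0.6038, 0.2428, 0.235]
orientation: [-163.0, 0.1, 174.7]
force: [0.2, 0.0, -1.7]
opening: 0.0419
scene 882 canframe about TCP
-80 32 [-12.  -6.] [-11.9   4.6  18.9]
-60 79 [-14.  69.] [-21.5  -7.5  17.7]
-40 123 [-13.  68.] [-22.4 -19.7  17.2]
--
top 1159 canframe about TCP
-120 99 [-11.  73.] [-16.1  20.8  22. ]
-100 104 [-11.  67.] [-17.3  20.9  21.9]
-80 87 [-11.  47.] [-16.9  19.6  21.6]
top
board (array([656.1, 107.1]), array([281.7,  13.4]), 84.6) 0.24904924187980015
peg? (array([602.1, 234.3]), array([11.4, 74.1]), 78.1) [0.226 0.24  0.247]
peg? (array([595.3, 151.7]), array([ 12.8, 116.6]), 85.3) [0.23  0.234 0.243]
peg? (array([583.2,  22.6]), array([ 12.3, 116.8]), 84.9) [0.23  0.235 0.242]
scene can 355 [582.8 227.8 155.6] [622.8 251.1 275.8]
top can 160 [581.9 229.8 258.1] [624.2 251.5 274.9]
```

View pics/i.png

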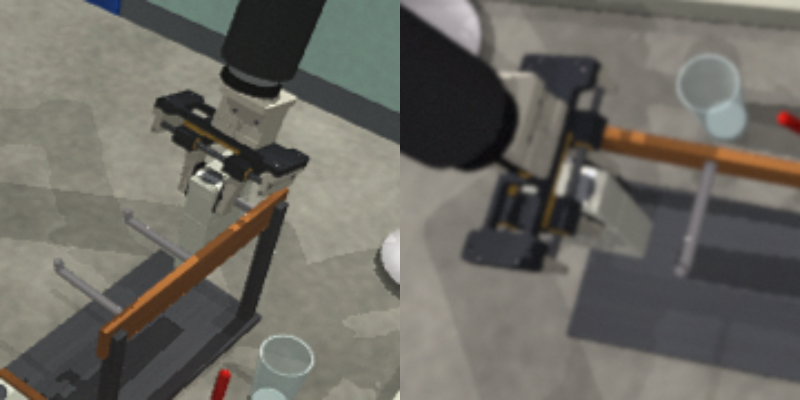

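The can is on the peg with no contact force, and the stand hasn't moved. Lowering, then releasing a little.

```bash
python3 -m pendant '[[[-2,0,-7,0,0,0],[-2,0,-13,0,0,0],[-2,0,-17,0,0,0],[-2,0,-17,0,0,0]]]'
python3 -m pendant '[[[0,0,-2,0,0,0],[0,0,-4,0,0,0],[0,0,-4,0,0,0]]]'
```

```text
clock: 16.62
tool_pos: [0.6007, 0.243, 0.2193]
orientation: [-163.0, 0.1, 174.8]
force: [-3.8, 0.2, 6.1]
opening: 0.042
clock: 17.0
tool_pos: [0.6008, 0.2429, 0.2173]
orientation: [-163.0, 0.2, 174.8]
force: [-8.8, -0.4, 13.0]
opening: 0.0417
```

```bash
python3 -m pendant '[[[0,0,3,0,0,0],[0,0,3,0,0,0],[0,0,3,0,0,0],[0,0,3,0,0,0]]]' -0.27
python3 -m pendant '[[[0,3,13,0,0,0],[1,9,32,0,0,0],[2,15,52,0,0,0],[3,25,80,0,0,0],[3,40,130,0,0,0],[-40,0,170,0,0,0],[-80,-60,170,0,0,0],[-80,-120,170,0,0,0],[-80,-120,170,0,0,0]]]'
cat > hung.py <<'E'
from loc import *
import sys
t=snap('top');s=snap('scene')
for n,q in(('top',t),('scene',s)):
    print(n);stand(q)
cv2.imwrite('pics/'+sys.argv[1],np.hstack([cv2.resize(s['pixels'][90:270,230:430],(400,360)),cv2.resize(t['pixels'][90:290,80:300],(400,360))])[:,:,::-1])
E
python3 hung.py j.png
```

```text
clock: 17.5
tool_pos: [0.601, 0.243, 0.2171]
orientation: [-163.0, 0.1, 174.8]
force: [-0.6, 0.3, 0.1]
opening: 0.0555
clock: 18.62
tool_pos: [0.5201, 0.1203, 0.3901]
orientation: [-163.1, 0.2, 174.7]
force: [-0.4, 0.4, 0.0]
opening: 0.0553
top
board (array([652.5,  68.5]), array([203.9,  13.3]), 84.8) 0.2489894165535944
peg? (array([595.8, 151.5]), array([ 12.2, 118.4]), 84.8) [0.23  0.234 0.243]
peg? (array([583.9,  22.4]), array([ 13.7, 118.3]), 85.9) [0.231 0.234 0.243]
scene
board (array([660. , 146.1]), array([365.1,  15.2]), 84.7) 0.25028952401014587
peg? (array([ 69.7, -76.8]), array([98. , 13.4]), 45.7) [0.224 0.235 0.246]
peg? (array([624.8, 266.4]), array([101. ,  49.2]), 61.5) [0.226 0.236 0.247]
peg? (array([591.4, 152.1]), array([ 16.1, 108.7]), 85.5) [0.228 0.235 0.242]
peg? (array([581.1,  21.5]), array([ 13.1, 108.6]), 84.6) [0.23  0.236 0.244]
```

View pics/j.png

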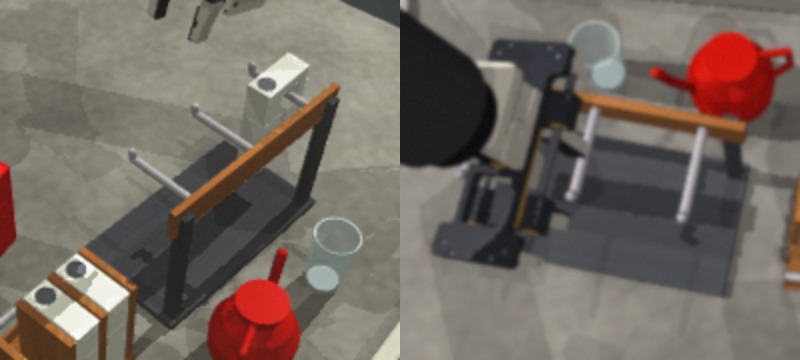

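The can hangs on peg 2, between the board and the tip (scene crop, about (278,100)). Next is the can in slot 3.

```bash
python3 -m pendant '[[[20,-40,0,8,-0.7,0],[50,-80,0,16.9,-1.5,0],[80,-120,0,16.9,-1.3,3],[105,-165,0,16.9,-1.3,3],[130,-215,-20,16.9,-1.3,3],[150,-255,-40,16.9,-1.3,3],[163,-262,-60,16.9,-1.3,3],[163,-262,-60,16.9,-1.3,3]]]' 1
```

```text
clock: 19.73
tool_pos: [0.6845, -0.1384, 0.3239]
orientation: [-179.9, -0.0, 177.7]
force: [-0.5, 0.3, 0.7]
opening: 0.0005
```

```bash
python3 -m pendant '[[[-1,-4,-50,0,0,0],[-1,-4,-100,0,0,0],[-1,-4,-140,0,0,0],[-1,-4,-157,0,0,0],[-1,-4,-157,0,0,0]]]'
python3 -m pendant '[[[-8,0,0,0,0,0],[-13,0,0,0,0,0],[-20,1,4,0,0,0],[-28,1,8,0,0,0],[-36,1,12,0,0,0],[-45,2,15,0,0,0],[-55,2,18,0,0,0],[-64,3,20,0,0,0],[-73,3,22,0,0,0],[-82,3,24,0,0,0]]]'
python3 -m pendant '[[[-9,0,1,0,0,0],[-18,1,1,0,0,0],[-27,1,1,0,0,0],[-36,1,1,0,0,0],[-44,2,0,0,0,0],[-50,2,-1,0,0,0],[-56,2,-2,0,0,0],[-56,2,-2,0,0,0]]]'
python3 -m pendant '[[[20,0,20,0,0,0],[40,0,60,0,0,0],[40,0,120,0,0,0],[40,60,160,0,0,0],[40,120,160,0,0,0],[40,120,160,0,0,0]]]'
python3 lean.py -.135
```

```text
clock: 20.35
tool_pos: [0.6833, -0.142, 0.1708]
orientation: [-179.9, 0.2, 177.8]
force: [0.7, 0.1, 0.8]
opening: 0.0002
clock: 21.6
tool_pos: [0.6004, -0.1399, 0.1945]
orientation: [-179.9, 0.3, 177.8]
force: [0.4, -0.2, -0.0]
opening: 0.001
clock: 22.6
tool_pos: [0.5447, -0.1379, 0.1925]
orientation: [-179.9, 0.3, 177.8]
force: [0.9, -0.5, 0.7]
opening: 0.0007
clock: 23.35
tool_pos: [0.5855, -0.0147, 0.3533]
orientation: [-180.0, 0.4, 178.0]
force: [-0.3, -0.1, -0.6]
opening: 0.0004
scene 683
0.45 17 [-154.4 -118.3] -136.4 zmax 0.144 zmin 0.123
0.46 36 [-155.8 -118. ] -136.9 zmax 0.154 zmin 0.121
0.47 46 [-155.9 -118.1] -137.0 zmax 0.163 zmin 0.112
0.48 56 [-156.2 -123.6] -139.9 zmax 0.171 zmin 0.102
0.49 79 [-157.3 -126.4] -141.8 zmax 0.18 zmin 0.094
0.5 88 [-157.7 -122.3] -140.0 zmax 0.19 zmin 0.096
0.51 78 [-157.4 -121.7] -139.5 zmax 0.198 zmin 0.103
0.52 95 [-157.5 -119.2] -138.3 zmax 0.197 zmin 0.118
0.53 80 [-157.8 -119.8] -138.8 zmax 0.187 zmin 0.163
0.54 81 [-157.8 -118.5] -138.2 zmax 0.177 zmin 0.16
top 958
0.45 92 [-152.5 -114.4] -133.4 zmax 0.145 zmin 0.132
0.46 90 [-153.2 -114.6] -133.9 zmax 0.153 zmin 0.143
0.47 100 [-153.3 -114.1] -133.7 zmax 0.163 zmin 0.149
0.48 99 [-153.9 -113.9] -133.9 zmax 0.171 zmin 0.15
0.49 104 [-154.3 -114.3] -134.3 zmax 0.181 zmin 0.159
0.5 109 [-154.4 -114.8] -134.6 zmax 0.191 zmin 0.117
0.51 103 [-155.5 -115.4] -135.4 zmax 0.197 zmin 0.118
0.52 78 [-153.5 -115.8] -134.7 zmax 0.195 zmin 0.114
0.53 73 [-154.2 -116.2] -135.2 zmax 0.184 zmin 0.124
0.54 69 [-156.1 -116.4] -136.2 zmax 0.173 zmin 0.128
```

```bash
python3 -m pendant '[[[-20,-20,0,0,0,-10.5],[-45,-40,0,0,0,-21],[-70,-60,0,0,0,-31],[-95,-80,0,0,0,-41],[-120,-100,0,0,0,-51],[-147,-119,0,0,0,-61],[-147,-119,0,0,0,-71],[-147,-119,0,0,0,-81],[-147,-119,0,0,0,-90.4],[-147,-119,0,0,0,-90.4]]]' -0.45
python3 -m pendant '[[[0,0,0,-0.4,-10,0],[0,0,0,-0.8,-20,0],[0,0,-40,-1,-25,0],[0,0,-90,-1,-25,0],[0,0,-130,-1,-25,0],[0,0,-150,-1,-25,0],[0,0,-160,-1,-25,0],[0,0,-160,-1,-25,0]]]'
```

```text
clock: 24.7
tool_pos: [0.4377, -0.1379, 0.3523]
orientation: [-179.9, 0.3, 87.3]
force: [0.2, 0.5, 0.3]
opening: 0.0633
clock: 25.7
tool_pos: [0.438, -0.1373, 0.1924]
orientation: [155.1, 0.2, 87.3]
force: [-0.3, -0.5, 0.6]
opening: 0.0635
```

```bash
python3 -m pendant '[[[0,3,0,0,0,0],[10,3,-21,0,0,0],[20,3,-42,0,0,0],[30,3,-64,0,0,0],[38,3,-81,0,0,0],[38,3,-81,0,0,0]]]'
python3 -m pendant '[[[0,0,0,0,0,0],[0,0,0,0,0,0],[0,0,0,0,0,0],[0,0,0,0,0,0]]]' 1
python3 -m pendant '[[[0,0,10,0,0,0],[0,0,30,0,0,0],[0,0,60,0,0,0],[0,0,100,0,0,0],[0,0,140,0,0,0],[0,0,180,0,0,0],[0,0,220,0,0,0],[0,0,220,0,0,0]]]'
python3 -m pendant '[[[0,0,20,0.3,8,0],[0,0,40,0.6,16,0],[0,0,60,0.9,24,0],[0,0,80,1.3,33,0],[0,0,80,1.7,42,0],[0,0,80,1.7,42,0]]]'
python3 held.py k.png | grep -v peg; python3 box.py -2.5
```

```text
clock: 26.45
tool_pos: [0.4784, -0.1368, 0.115]
orientation: [155.5, -0.2, 87.4]
force: [0.2, -0.2, -0.2]
opening: 0.0635
clock: 26.95
tool_pos: [0.4782, -0.1364, 0.1158]
orientation: [155.3, -0.3, 87.5]
force: [-2.5, 2.3, 2.9]
opening: 0.0417
clock: 27.95
tool_pos: [0.479, -0.1365, 0.3388]
orientation: [155.1, -0.3, 87.5]
force: [-0.5, -0.4, -1.3]
opening: 0.042
clock: 28.7
tool_pos: [0.4795, -0.1361, 0.4101]
orientation: [-161.9, -0.0, 87.3]
force: [1.2, -0.7, -1.8]
opening: 0.0423
tcp [ 479.5 -136.1  410.1]
board (array([660.7, 145.3]), array([360.1,  14.2]), 84.9) 0.2502399884352221
top
board (array([648.6,  28. ]), array([122.6,  13.5]), 85.1) 0.2489686690589259
scene can 645 [ 466.7 -159.9  279.6] [ 538.3 -132.2  394.4]
top can 700 [ 462.8 -168.3  289.4] [ 482.1 -103.7  449.6]
scene 2151 canframe about TCP
-140 11 [-14.  80.] [-20.  -18.9   8.3]
-120 193 [-10.  82.] [-21.3 -19.4  18.9]
-100 215 [-8. 82.] [-21.7 -19.4  19.9]
-80 216 [-9. 82.] [-22.  -19.9  19. ]
-60 229 [-11.  82.] [-21.9 -19.9  16.1]
-40 235 [-10.  82.] [-22.2 -20.   16.3]
-20 329 [-2. 82.] [-22.  -13.   15.1]
0 163 [11. 82.] [-29.  -14.2  17.6]
20 182 [16. 82.] [-33.  -19.6  18.2]
40 358 [14. 81.] [-21.4   0.9  23.3]
top 963 canframe about TCP
-120 34 [-16.   4.] [-16.9   4.7  21.6]
-100 40 [-16.   6.] [-16.8   7.3  21.6]
-80 43 [-16.   2.] [-16.8   5.8  21.3]
-60 44 [-16.  -3.] [-18.4   4.4  21.1]
-40 45 [-16.  -6.] [-17.1   4.2  20.9]
-20 45 [-16. -13.] [-18.5   1.7  20.4]
0 63 [-16.  -9.] [-33.9   3.   29.2]
20 142 [-16.   8.] [-33.8   0.2  34.6]
40 502 [-15.  48.] [-25.6  -0.6  20.3]
```

View pics/k.png

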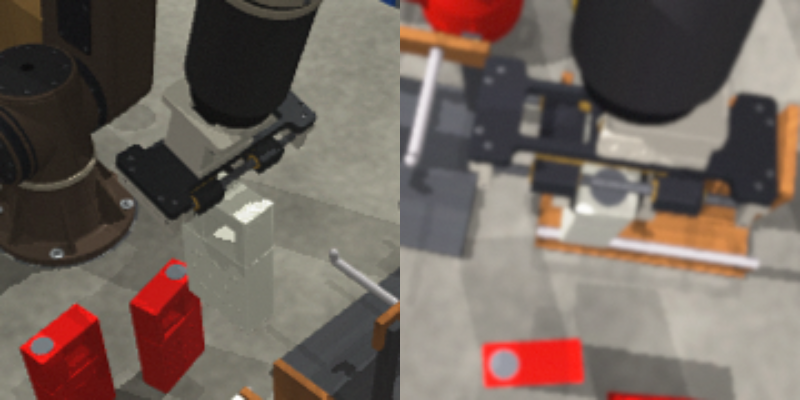

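```bash
python3 -m pendant '[[[0,30,0,0,0,10],[0,60,0,0,0,20],[0,90,0,0,0,30],[0,120,0,0,0,40],[0,150,0,0,0,50],[0,180,0,0,0,60],[0,210,0,0,0,70],[5,240,0,0,0,80],[11,261,0,0,0,87.4],[11,261,0,0,0,87.4]]]'
python3 -m pendant '[[[0,0,-50,0,0,0],[0,0,-100,0,0,0],[0,0,-140,0,0,0],[0,0,-140,0,0,0]]]'
python3 held.py l.png; python3 box.py 84.75
```

```text
clock: 30.15
tool_pos: [0.488, 0.125, 0.4164]
orientation: [-162.7, 0.1, 174.9]
force: [-0.7, -0.5, -0.6]
opening: 0.0417
clock: 30.65
tool_pos: [0.4873, 0.1225, 0.2741]
orientation: [-162.4, -0.2, 174.6]
force: [1.3, 0.5, 1.0]
opening: 0.0421
tcp [487.3 122.5 274.1]
board (array([660.1, 144.7]), array([359.9,  14.2]), 84.9) 0.2501603043340803
peg? (array([ 72.7, -71.3]), array([96.9, 15. ]), 44.6) [0.225 0.235 0.246]
peg? (array([626.7, 266.1]), array([104.9,  50.4]), 64.0) [0.226 0.236 0.246]
peg? (array([505.9, 144.9]), array([102.2,  39.1]), 62.4) [0.225 0.237 0.248]
peg? (array([592.1, 151.8]), array([ 15.4, 106.8]), 87.9) [0.228 0.235 0.242]
peg? (array([579.7,  21.5]), array([ 12.9, 108.5]), 84.9) [0.23  0.236 0.243]
top
board (array([659.6, 145.6]), array([358.7,  13.8]), 84.9) 0.24885477044631
peg? (array([649. , 277.2]), array([36.3, 13.4]), 3.3) [0.228 0.234 0.236]
peg? (array([641.8, 147.8]), array([26.7, 12.9]), 3.8) [0.228 0.234 0.237]
peg? (array([583.7,  22.4]), array([ 13.2, 118.1]), 85.8) [0.23  0.234 0.244]
peg? (array([483.5, 110.1]), array([15.3, 43.9]), 62.7) [0
[... 188 characters left out ...]
 16.8]
-100 145 [-18.  74.] [-21.5 -18.9  17.4]
-80 135 [-18.  70.] [-21.7 -18.7  17.6]
-60 143 [-17.  76.] [-22.1 -19.2  17. ]
-40 155 [-17.  74.] [-21.8 -19.2  18.5]
-20 164 [-17.  70.] [-21.7 -15.8  16.9]
0 98 [-18.  68.] [-31.3 -10.9  30.9]
20 131 [-18.   3.] [-35.2 -11.2  34. ]
40 245 [-16.  29.] [-33.1   3.5  33.6]
top 918 canframe about TCP
-120 41 [-16.  17.] [-16.2  10.6  21.7]
-100 52 [-15.  14.] [-19.8   7.2  21.6]
-80 49 [-16.   9.] [-17.7   8.   21.3]
-60 51 [-16.   3.] [-19.2   4.   21.1]
-40 54 [-16.  -1.] [-19.    5.8  21. ]
-20 48 [-16.  -6.] [-19.2   3.3  20.7]
0 71 [-16.  -7.] [-31.9   5.8  34.1]
20 142 [-16.  -1.] [-34.9   3.4  34.3]
40 400 [-15.  50.] [-29.5  -2.1  18.5]
```

```bash
python3 -m pendant '[[[3,2,-20,0,0,0],[3,2,-38,0,0,0],[3,2,-38,0,0,0],[18,1,-38,0,0,0],[33,-1,-38,0,0,0],[48,-2,-38,0,0,0],[63,-4,-38,0,0,0],[63,-4,-38,0,0,0]]]'
python3 -m pendant '[[[14,-1,0,0,0,0],[28,-2,0,0,0,0],[39,-4,0,0,0,0],[39,-4,0,0,0,0]]]'
python3 held.py m.png|grep -v peg
```

```text
clock: 31.85
tool_pos: [0.5529, 0.12, 0.2367]
orientation: [-162.5, -0.1, 174.7]
force: [-1.1, 0.4, -1.2]
opening: 0.042
clock: 32.35
tool_pos: [0.5915, 0.1161, 0.2368]
orientation: [-162.5, -0.1, 174.7]
force: [-0.4, -0.3, -1.9]
opening: 0.0417
tcp [591.5 116.1 236.8]
board (array([660.5, 144.3]), array([360.8,  13.6]), 84.8) 0.2501840150240367
top
board (array([649.8,  39. ]), array([145. ,  13.5]), 85.0) 0.24900130547223398
scene can 498 [553.6  97.3 142.3] [611.6 148.3 281.6]
top can 355 [556.1  99.3 116.5] [610.7 155.  274.4]
```

View pics/m.png

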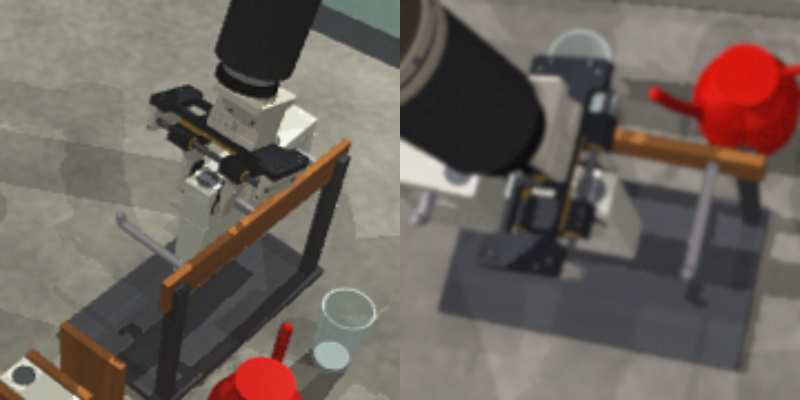

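The window is on the middle peg and the stand hasn't moved. Lowering and releasing.

```bash
python3 -m pendant '[[[-1,0,-7,0,0,0],[-1,0,-13,0,0,0],[-1,0,-18,0,0,0],[-1,0,-20,0,0,0],[-1,0,-20,0,0,0]]]'
python3 -m pendant '[[[0,0,2,0,0,0],[0,0,2,0,0,0],[0,0,2,0,0,0],[0,0,2,0,0,0]]]' -0.27
python3 -m pendant '[[[0,3,13,0,0,0],[1,9,32,0,0,0],[2,15,52,0,0,0],[3,25,80,0,0,0],[3,40,130,0,0,0],[-10,0,150,0,0,0],[-10,-60,140,0,0,0],[10,-120,120,0,0,0],[30,-170,120,0,0,0],[30,-170,120,0,0,0]]]'
python3 hung.py n.png
```

```text
clock: 33.08
tool_pos: [0.5895, 0.116, 0.2192]
orientation: [-162.5, 0.0, 174.8]
force: [-6.5, 0.7, 11.6]
opening: 0.0416
clock: 33.58
tool_pos: [0.5899, 0.1164, 0.2189]
orientation: [-162.5, -0.1, 174.7]
force: [0.2, 0.6, 0.3]
opening: 0.0555
clock: 34.83
tool_pos: [0.6201, -0.057, 0.3396]
orientation: [-162.5, -0.0, 174.5]
force: [1.2, 0.2, -0.2]
opening: 0.056
top
board (array([662. , 175.1]), array([297.4,  13.8]), 84.6) 0.24889398460622836
peg? (array([649.1, 277.1]), array([36.5, 14.6]), 2.9) [0.229 0.234 0.237]
peg? (array([636.9, 147.5]), array([11.1, 35. ]), 83.4) [0.23  0.234 0.237]
peg? (array([579.5, 269.2]), array([ 49.4, 100.8]), 18.3) [0.226 0.236 0.246]
peg? (array([570.4, 128.9]), array([38.2, 85.5]), 26.8) [0.227 0.236 0.247]
peg? (array([551.5,  25.3]), array([11.9, 52.8]), 84.4) [0.231 0.235 0.244]
scene
board (array([660.3, 144.1]), array([359.1,  14. ]), 84.6) 0.2502566494283184
peg? (array([ 31.6, -96.3]), array([110.3,  27.7]), 7.1) [0.226 0.235 0.246]
peg? (array([626.3, 266.6]), array([102.4,  51.2]), 62.1) [0.226 0.236 0.247]
peg? (array([581.9,  21.1]), array([ 11.6, 104.2]), 84.5) [0.229 0.235 0.239]
```

View pics/n.png

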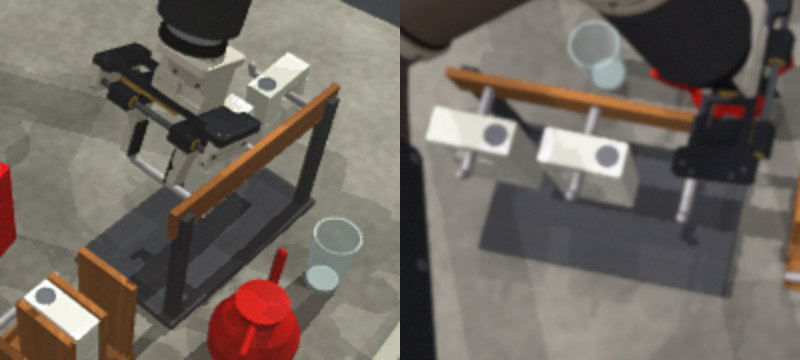

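Both cans hang well (top crop: caps at (495,133) and (607,157), pegs passing through). Now the third, in slot 2.

```bash
python3 -m pendant '[[[15,-40,0,8,-0.7,0],[30,-80,0,17.5,-1.6,0],[45,-110,0,17.5,-1.4,3],[60,-143,-15,17.5,-1.4,3],[60,-143,-15,17.5,-1.4,3],[60,-143,-15,17.5,-1.4,3]]]' 1
```

```text
clock: 35.67
tool_pos: [0.6801, -0.1954, 0.3247]
orientation: [179.9, 0.2, 177.8]
force: [-0.1, 0.7, 0.8]
opening: 0.0028
```

```bash
python3 -m pendant '[[[0,-5,-50,0,0,0],[0,-5,-100,0,0,0],[0,-5,-140,0,0,0],[0,-5,-157,0,0,0],[0,-5,-157,0,0,0]]]'
python3 -m pendant '[[[-8,0,0,0,0,0],[-13,0,0,0,0,0],[-20,1,4,0,0,0],[-28,1,8,0,0,0],[-36,1,12,0,0,0],[-45,2,15,0,0,0],[-55,2,18,0,0,0],[-64,3,20,0,0,0],[-73,3,22,0,0,0],[-82,3,24,0,0,0]]]'
python3 -m pendant '[[[-9,0,1,0,0,0],[-18,1,1,0,0,0],[-27,1,1,0,0,0],[-36,1,1,0,0,0],[-44,2,0,0,0,0],[-50,2,-1,0,0,0],[-56,2,-2,0,0,0],[-56,2,-2,0,0,0]]]'
python3 -m pendant '[[[20,0,20,0,0,0],[40,0,60,0,0,0],[40,0,120,0,0,0],[40,60,160,0,0,0],[40,120,160,0,0,0],[40,120,160,0,0,0]]]'
python3 lean.py -.193
```

```text
clock: 36.3
tool_pos: [0.68, -0.2006, 0.1675]
orientation: [179.9, 0.2, 177.8]
force: [-0.4, -0.4, 0.7]
opening: 0.0007
clock: 37.55
tool_pos: [0.5971, -0.1986, 0.1912]
orientation: [179.9, 0.2, 177.7]
force: [0.4, 0.1, 0.9]
opening: 0.0003
clock: 38.55
tool_pos: [0.5415, -0.1966, 0.1892]
orientation: [179.9, 0.2, 177.7]
force: [0.7, -0.4, -0.7]
opening: 0.0006
clock: 39.3
tool_pos: [0.5823, -0.0734, 0.3502]
orientation: [179.8, 0.3, 177.9]
force: [-0.6, -0.3, -1.3]
opening: 0.0004
scene 760
0.45 25 [-212.8 -173.6] -193.2 zmax 0.146 zmin 0.126
0.46 36 [-213.3 -179.2] -196.2 zmax 0.154 zmin 0.118
0.47 48 [-214.2 -176.3] -195.3 zmax 0.164 zmin 0.11
0.48 59 [-214.5 -182.2] -198.3 zmax 0.174 zmin 0.097
0.49 88 [-214.9 -182.5] -198.7 zmax 0.183 zmin 0.097
0.5 78 [-214.8 -181.4] -198.1 zmax 0.191 zmin 0.088
0.51 94 [-215.7 -177.4] -196.6 zmax 0.198 zmin 0.094
0.52 108 [-215.7 -178.2] -196.9 zmax 0.195 zmin 0.09
0.53 115 [-216.5 -176.9] -196.7 zmax 0.184 zmin 0.094
0.54 74 [-213.2 -177.2] -195.2 zmax 0.174 zmin 0.161
top 1061
0.44 28 [-208.2 -174.7] -191.5 zmax 0.139 zmin 0.132
0.45 93 [-210.4 -171.9] -191.1 zmax 0.147 zmin 0.135
0.46 96 [-210.4 -171.2] -190.8 zmax 0.156 zmin 0.137
0.47 103 [-211.2 -171.3] -191.3 zmax 0.165 zmin 0.128
0.48 101 [-211.5 -171.7] -191.6 zmax 0.173 zmin 0.128
0.49 122 [-211.  -172.2] -191.6 zmax 0.184 zmin 0.113
0.5 113 [-212.2 -172.5] -192.4 zmax 0.192 zmin 0.105
0.51 110 [-212.  -173.2] -192.6 zmax 0.197 zmin 0.109
0.52 90 [-212.9 -173.4] -193.1 zmax 0.192 zmin 0.089
0.53 87 [-211.9 -173.8] -192.8 zmax 0.182 zmin 0.101
0.54 80 [-214.4 -174.2] -194.3 zmax 0.172 zmin 0.105
```

```bash
python3 -m pendant '[[[-20,-20,0,0,0,-10.5],[-45,-40,0,0,0,-21],[-70,-60,0,0,0,-31],[-95,-80,0,0,0,-41],[-120,-100,0,0,0,-51],[-146,-115,0,0,0,-61],[-146,-115,0,0,0,-71],[-146,-115,0,0,0,-81],[-146,-115,0,0,0,-90.4],[-146,-115,0,0,0,-90.4]]]' -0.45
python3 -m pendant '[[[0,0,0,-0.4,-10,0],[0,0,0,-0.8,-20,0],[0,0,-40,-1,-25,0],[0,0,-90,-1,-25,0],[0,0,-130,-1,-25,0],[0,0,-150,-1,-25,0],[0,0,-157,-1,-25,0],[0,0,-157,-1,-25,0]]]'
```

```text
clock: 40.65
tool_pos: [0.4355, -0.1926, 0.3489]
orientation: [179.9, 0.2, 87.3]
force: [0.2, 0.3, 0.4]
opening: 0.0635
clock: 41.65
tool_pos: [0.436, -0.192, 0.1924]
orientation: [154.9, 0.1, 87.3]
force: [0.1, -0.1, 0.3]
opening: 0.0636
```

```bash
python3 -m pendant '[[[0,-1,0,0,0,0],[10,-1,-21,0,0,0],[20,-1,-42,0,0,0],[30,-1,-64,0,0,0],[38,-1,-82,0,0,0],[38,-1,-82,0,0,0]]]'
python3 -m pendant '[[[0,0,0,0,0,0],[0,0,0,0,0,0],[0,0,0,0,0,0],[0,0,0,0,0,0]]]' 1
python3 -m pendant '[[[0,0,10,0,0,0],[0,0,30,0,0,0],[0,0,60,0,0,0],[0,0,100,0,0,0],[0,0,140,0,0,0],[0,0,180,0,0,0],[0,0,220,0,0,0],[0,0,220,0,0,0]]]'
python3 -m pendant '[[[0,0,20,0.3,8,0],[0,0,40,0.6,16,0],[0,0,60,0.9,24,0],[0,0,80,1.3,33,0],[0,0,80,1.7,42,0],[0,0,80,1.7,42,0]]]'
python3 held.py o.png | grep -v peg; python3 box.py -2.5
```

```text
clock: 42.4
tool_pos: [0.4738, -0.1927, 0.1096]
orientation: [155.0, 0.1, 87.3]
force: [-0.7, -0.3, -0.9]
opening: 0.0638
clock: 42.9
tool_pos: [0.4743, -0.1926, 0.1111]
orientation: [154.8, 0.0, 87.3]
force: [-1.9, 0.5, 5.3]
opening: 0.0418
clock: 43.9
tool_pos: [0.4749, -0.1928, 0.3338]
orientation: [154.6, 0.0, 87.3]
force: [0.2, -0.3, -2.2]
opening: 0.042
clock: 44.65
tool_pos: [0.4756, -0.1919, 0.405]
orientation: [-162.4, 0.2, 87.4]
force: [0.1, 0.3, -3.4]
opening: 0.0416
tcp [ 475.6 -191.9  405. ]
board (array([660.3, 144. ]), array([359.9,  14.1]), 84.6) 0.2501354045408697
top
board (array([673.9, 302.4]), array([44.6, 12.5]), 82.7) 0.24866472072802365
scene can 447 [ 468.6 -216.5  280. ] [ 534.8 -211.7  385.1]
top can 635 [ 463.7 -226.2  280.8] [ 479.8 -158.5  446.5]
scene 2224 canframe about TCP
-120 178 [-4. 88.] [-22.7 -20.7  17.7]
-100 209 [-5. 88.] [-22.6 -20.7  16.2]
-80 211 [-3. 88.] [-22.4 -20.7  16.1]
-60 223 [-4. 87.] [-22.5 -20.7  17.1]
-40 241 [-5. 87.] [-22.5 -20.9  15.8]
-20 341 [-2. 87.] [-22.4 -14.8  16.7]
0 179 [10. 87.] [-28.4 -14.3  17.1]
20 176 [15. 87.] [-32.4 -17.5  18.9]
40 451 [15. 86.] [-21.8  -0.1  24.4]
top 860 canframe about TCP
-120 35 [-10.   8.] [-18.1   9.3  20.7]
-100 47 [-10.   5.] [-20.3   6.9  20.6]
-80 36 [-10.   3.] [-16.2   8.5  20.5]
-60 46 [-10.   1.] [-18.4   6.3  20.5]
-40 44 [-11.  -5.] [-17.8   3.4  20.6]
-20 45 [-11.  -7.] [-18.    3.1  20.7]
0 62 [-11.  -8.] [-26.    3.6  30.3]
20 122 [-11.  78.] [-35.2  -8.6  34. ]
40 418 [-12.  75.] [-29.7  -1.6  19.4]
```

```bash
python3 -m pendant '[[[0,20,0,0,0,10],[0,40,0,0,0,20],[0,60,0,0,0,30],[0,80,0,0,0,40],[0,100,0,0,0,50],[0,120,0,0,0,60],[0,140,0,0,0,70],[3,160,0,0,0,80],[6,184,0,0,0,87.4],[6,184,0,0,0,87.4]]]'
python3 -m pendant '[[[0,0,-50,0,0,0],[0,0,-100,0,0,0],[0,0,-135,0,0,0],[0,0,-135,0,0,0]]]'
python3 held.py p.png; python3 box.py 84.75
```

```text
clock: 46.1
tool_pos: [0.4789, -0.0081, 0.4116]
orientation: [-163.3, 0.5, 175.0]
force: [-0.5, -0.4, -1.5]
opening: 0.0421
clock: 46.6
tool_pos: [0.4783, -0.01, 0.2742]
orientation: [-163.0, 0.2, 174.7]
force: [0.6, -0.5, -0.7]
opening: 0.0419
tcp [478.3 -10.  274.2]
board (array([660.6, 145. ]), array([360.8,  13.8]), 84.8) 0.25029187173726297
peg? (array([ 58.8, -85.9]), array([99.4, 11. ]), 33.4) [0.225 0.236 0.246]
peg? (array([623.9, 266.3]), array([101.5,  51.7]), 61.4) [0.226 0.236 0.247]
peg? (array([611.7, 137.1]), array([106.3,  50.5]), 61.0) [0.226 0.235 0.247]
peg? (array([498.2,  17. ]), array([100.8,  37.1]), 62.5) [0.225 0.236 0.247]
peg? (array([580.5,  21.3]), array([ 13.6, 109. ]), 84.2) [0.229 0.235 0.242]
top
board (array([653.1,  77.1]), array([220.9,  13.4]), 84.9) 0.24892280455720261
scene can 663 [441.3 -23.5 147.6] [502.7  20.1 315.1]
top can 115 [461.4 -22.  251.7] [499.4 -12.6 315.4]
scene 1344 canframe about TCP
-120 132 [-10.  81.] [-22.7 -20.1  15. ]
-100 136 [-11.  70.] [-22.5 -20.2  19. ]
-80 140 [-11.  79.] [-22.9 -20.   17.1]
-60 160 [-11.  83.] [-22.7 -20.1  17. ]
-40 177 [-12.  80.] [-22.7 -19.8  16.1]
-20 143 [-11.  69.] [-22.9 -16.4  15.6]
0 75 [-13.   6.] [-35.6  -5.8  26.8]
20 127 [-13.   2.] [-35.7 -10.4  33.9]
40 225 [-13.  20.] [-32.8   3.8  32. ]
top 320 canframe about TCP
-120 14 [-9. -1.] [-18.    4.9  20.2]
-80 13 [-10.  -6.] [-12.2   7.4  20. ]
-60 13 [-10.  -7.] [-15.3   5.4  20.5]
-40 14 [-10.  60.] [-17.2   3.4  20.4]
-20 11 [-10.  -9.] [-11.2   0.9  19.6]
0 19 [-11.  -9.] [-30.9  -3.5  17.2]
20 36 [-11.  -3.] [-34.9 -26.4  12. ]
40 186 [-11.  44.] [-23.    0.9  18.7]
```

Position is on target and the stand is unmoved. Down to insertion height and in.

```bash
python3 -m pendant '[[[0,0,-20,0,0,0],[0,0,-39,0,0,0],[0,0,-39,0,0,0],[15,-1,-39,0,0,0],[30,-3,-39,0,0,0],[45,-4,-39,0,0,0],[60,-6,-39,0,0,0],[60,-6,-39,0,0,0]]]'
python3 -m pendant '[[[14,-1,0,0,0,0],[28,-2,0,0,0,0],[40,-4,0,0,0,0],[40,-4,0,0,0,0]]]'
python3 held.py q.png|grep board
```

```text
clock: 47.8
tool_pos: [0.5409, -0.0149, 0.2357]
orientation: [-163.1, 0.3, 174.7]
force: [-0.1, 0.2, -1.7]
opening: 0.0419
clock: 48.3
tool_pos: [0.5806, -0.0188, 0.2358]
orientation: [-163.1, 0.3, 174.8]
force: [-0.3, 0.8, -1.5]
opening: 0.0416
board (array([657.8, 166.5]), array([362.5,  14.5]), 85.7) 0.2503054280777647
```

View pics/q.png

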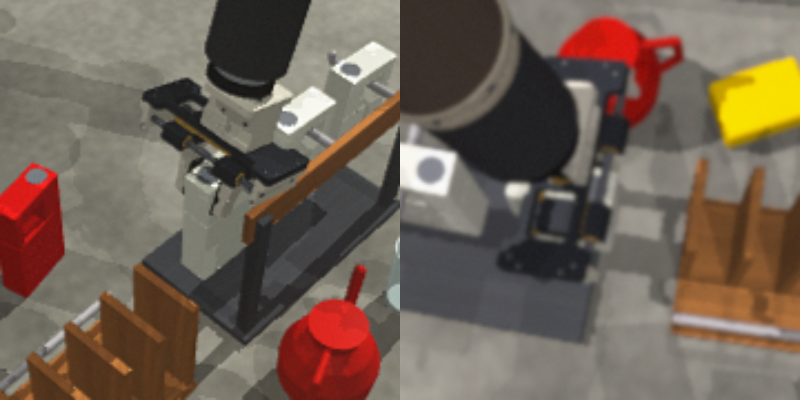

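The stand has shifted about 21 mm in +y: the board is now at (657.8,166.5), turned ~1°. So it was knocked. I'll re-measure before going on.

```bash
python3 hung.py r.png; python3 box.py 85.7 | head -12; python3 - <<'E'
from h import *
print(get_obs()['force'],get_obs()['moment'])
s=snap('scene');t=snap('wrist')
cv2.imwrite('pics/r.png',np.hstack([cv2.resize(s['pixels'][120:270,210:390],(480,400)),cv2.resize(t['pixels'],(320,400))])[:,:,::-1])
E
```

```text
top
scene
board (array([658.2, 164.1]), array([360.6,  13.6]), 85.5) 0.2503395626849588
peg? (array([ 48. , -93.6]), array([96.7, 12.2]), 27.5) [0.225 0.235 0.246]
peg? (array([622.2, 287. ]), array([105.1,  53. ]), 61.6) [0.226 0.236 0.247]
peg? (array([618. , 160.6]), array([96.6, 44.8]), 74.1) [0.228 0.237 0.247]
peg? (array([581.4, -27. ]), array([77.4, 21.6]), 9.7) [0.226 0.24  0.247]
scene 1216 canframe about TCP
-120 105 [-11.  64.] [-22.9 -19.6  20.4]
-100 117 [-12.  60.] [-22.6 -19.7  15.8]
-80 116 [-11.  58.] [-22.4 -20.3  16.1]
-60 129 [-12.  62.] [-22.5 -20.1  17.5]
-40 134 [-12.  67.] [-22.9 -20.1  17.9]
-20 120 [-12.  65.] [-22.9 -16.6  18.3]
0 91 [-12.  57.] [-35.4  -6.   30.4]
20 126 [-13.  -0.] [-35.4  -6.7  34.1]
40 253 [-12.  41.] [-33.6   6.4  32.2]
top 377 canframe about TCP
-120 38 [-10.  68.] [-8.5 20.4 21.1]
[-0.80962644  0.80525794 -1.12588018] [ 1.10345726 -0.16397004 -0.00375948]
```

View pics/r.png

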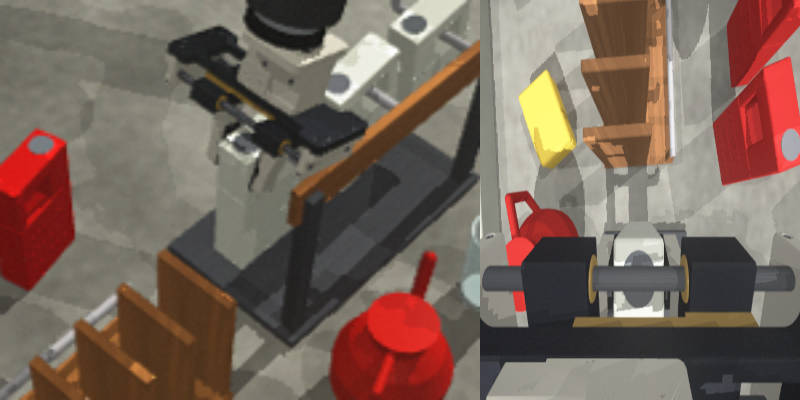

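By geometry, peg 0 is still inside the window, at can x≈22 mm with the window edge at 32 mm. I'll recentre by moving +y about 19 mm and watch the force.

```bash
python3 -m pendant '[[[0,5,0,0,0,0.4],[-1,10,0,0,0,0.8],[-1,15,0,0,0,0.8],[-2,19,0,0,0,0.8],[-2,19,0,0,0,0.8]]]'
python3 held.py s.png | grep -v peg
```

```text
clock: 49.32
tool_pos: [0.5779, 0.0008, 0.2362]
orientation: [-163.1, 0.3, 175.6]
force: [-0.2, 0.1, -2.1]
opening: 0.0419
tcp [577.9   0.8 236.2]
board (array([658.1, 166. ]), array([359.6,  14. ]), 85.1) 0.25026626470699376
top
scene can 513 [558.4 -12.8 112.3] [597.7  25.1 277.8]
top can 81 [565.8 -11.5 221.6] [602.9  -3.3 276. ]
```

```bash
python3 -m pendant '[[[0,0,-7,0,0,0],[0,0,-13,0,0,0],[0,0,-18,0,0,0],[0,0,-20,0,0,0],[0,0,-20,0,0,0]]]'
python3 held.py s.png | grep -v peg
```

```text
clock: 50.05
tool_pos: [0.5777, -0.0, 0.2176]
orientation: [-163.0, 0.3, 175.6]
force: [-6.5, 1.0, 9.4]
opening: 0.0415
tcp [577.7  -0.  217.6]
board (array([661.4, 213.7]), array([262.6,  14.3]), 85.5) 0.2503552333757978
top
scene can 498 [540.4 -13.1  96.5] [598.   21.3 262.1]
top can 72 [565.1 -12.6 218.2] [602.7  -4.1 258.2]
```

Contact at the expected height (217 mm), so the can is resting on the peg. Releasing.

```bash
python3 -m pendant '[[[0,0,2,0,0,0],[0,0,2,0,0,0],[0,0,2,0,0,0],[0,0,2,0,0,0]]]' -0.27
python3 -m pendant '[[[0,3,13,0,0,0],[1,9,32,0,0,0],[2,15,52,0,0,0],[3,25,80,0,0,0],[3,40,130,0,0,0],[0,0,180,0,0,0],[-20,-60,180,0,0,0],[-40,-120,180,0,0,0],[-60,-180,180,0,0,0],[-70,-230,180,0,0,0]]]'
python3 -m pendant '[[[-10,-50,0,0,0,0],[-10,-80,0,0,0,0],[-10,-80,0,0,0,0]]]'
python3 hung.py t.png
python3 - <<'E'
from h import *
s=snap('scene');t=snap('top')
cv2.imwrite('pics/t.png',np.hstack([cv2.resize(s['pixels'][80:340,200:480],(400,370)),cv2.resize(t['pixels'][70:290,80:360],(400,370))])[:,:,::-1])
E
```

```text
clock: 50.65
tool_pos: [0.5779, 0.0003, 0.218]
orientation: [-163.1, 0.3, 175.6]
force: [-0.0, 0.1, 0.2]
opening: 0.0554
clock: 51.9
tool_pos: [0.5067, -0.2313, 0.3999]
orientation: [-163.1, 0.4, 175.6]
force: [0.8, -0.1, 0.4]
opening: 0.0557
clock: 52.28
tool_pos: [0.4972, -0.3113, 0.399]
orientation: [-163.1, 0.3, 175.4]
force: [0.1, 0.7, -0.2]
opening: 0.0553
top
board (array([667. , 289.1]), array([112.6,  12.4]), 85.2) 0.24864031735074243
peg? (array([644.6, 297.4]), array([11.9, 35.5]), 85.3) [0.23  0.234 0.237]
peg? (array([578.2, 278.1]), array([32.1, 86.3]), 32.5) [0.227 0.236 0.246]
scene
board (array([657.6, 166.9]), array([362.5,  14.8]), 85.3) 0.25032515663001553
peg? (array([  -5. , -104.2]), array([  6.9, 104.7]), 88.6) [0.225 0.236 0.247]
peg? (array([621.8, 286.4]), array([101.7,  51.5]), 61.1) [0.225 0.236 0.246]
peg? (array([610.4, 155.9]), array([100.6,  46.9]), 61.3) [0.226 0.236 0.246]
peg? (array([601. ,  25.1]), array([101.8,  46.8]), 62.8) [0.226 0.236 0.247]
```

View pics/t.png

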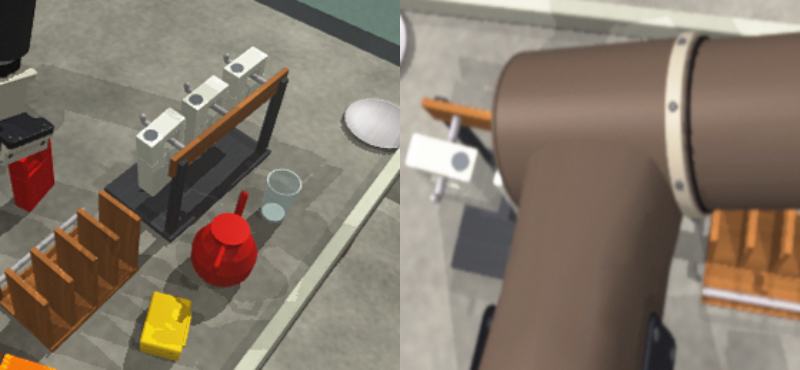

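All three cans hang with their pegs through the windows. The rack is empty, and the pot, tumbler and soap case haven't moved. Handing in.

```bash
python3 -m pendant '[[[0,0,0,0,0,0],[0,0,0,0,0,0],[0,0,0,0,0,0],[0,0,0,0,0,0]]]'; python3 - <<'E'
from loc import *
s=snap('scene');X=s['xyz'];h=cv2.cvtColor(s['pixels'],cv2.COLOR_RGB2HSV)
m=(abs(X[...,2]-.258)<.006)&(h[...,1]<70)
k,l,st,_=cv2.connectedComponentsWithStats(m.astype(np.uint8))
for i in range(1,k):
    if st[i,4]>100:p=X[l==i];print('hung top',rect(p),np.percentile(p[:,2],[5,95]).round(3))
close_job()
E
```

```text
clock: 52.98
tool_pos: [0.498, -0.3095, 0.3982]
orientation: [-163.1, 0.3, 175.6]
force: [0.4, -0.1, -1.2]
opening: 0.056
hung top (array([600.1, 297.1]), array([97.2, 43.4]), 84.9) [0.254 0.262]
hung top (array([590.8, 165.1]), array([96.7, 43.9]), 85.0) [0.253 0.262]
hung top (array([581. ,  34.8]), array([97.5, 43.4]), 85.7) [0.253 0.263]
the job is handed in; nothing more can be done
```

All three white cans were tipped onto the bar, gripped by the spine, lifted out and hung one to a peg. I handed the job in at about 53 s of the 210 s allowed.

- **Stand shift:** The stand slid about 21 mm to the robot's left while the third can was going onto peg 0. The arm was close by, but the force reading stayed near zero. I took it for the announced knock and did not rule out a touch by the can. The peg was still inside the window, so I recentred by 19 mm and lowered as usual.
- **Hang check:** The last camera check showed the three can tops level, at about 258 mm as expected. They sit within about 3 mm of the middle of their pegs.
- **Rest of the scene:** The stand was upright and the rack empty. The pot, tumbler and soap case looked undisturbed, though I judged them only by eye in the pictures. The red and orange look-alikes were not touched.
- **Disagreements:** The scene and top cameras disagreed by up to 5 mm in y on the leaning cans. The last top view was partly blocked by the arm, so the final hang check rests on the scene camera alone.

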